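Chase a clogged blind thread to the bottom with a hand tap

TASK

Put the square-headed key fully down over the square end of the hand tap that is started in the stand base, and clear the clogged thread: turn the tap clockwise about half a turn, back it off about a quarter turn, and go on in the same rhythm until it bottoms in the blind hole. Snug it there at about 0.5 N m without over-twisting the tap, then let go, leaving the key standing on the tap and everything else where it is.

Things in the scene. Friction and masses are not known exactly. Their poses are not given: they have to be found in the camera images.
- tap_key: loose steel key, 55 mm tall, 0.15 kg, standing upright on the worktop. Origin: centre of its underside; z up, x and y across its flats. Lower part 30 x 30 x 21 mm with a square socket from below (17.4 mm wide, 18 mm deep, mouth chamfered 2 mm); then a round flange of 36 mm diameter (21 to 25 mm up); on top a 26 mm square head (25 to 55 mm up) to grip across its flats.
- key_head (a point): middle of the key's square head, on its axis 46 mm above the key's origin: with the TCP here the fingertips clear the flange; axes as the key's
- stand: aluminium stand base, fixed to the worktop: plate 110 x 90 x 16 mm with four screws and a round boss of 56 mm diameter, top 45 mm above the worktop. Origin: centre of its underside, on the boss axis; z up.
- tap_shoulder (a point): on the tap's upright axis, on the round shoulder (shank 24 mm diameter) on which the key's underside comes to rest, about 62 mm above the worktop at the start. Above it stands the tap's steel square, 16 x 16 x 15 mm, its top 1.5 mm stepped in to 13.5 mm. x and y lie across the flats and turn with the square; z up. The key fits on in any of four ways, with 0.09 rad of play to either side.
- tap_turn (a joint): turn of the tap's thread in the boss, rad: 0 at the start, growing clockwise seen from above (going in, 3 mm deeper a turn). Drag 0.2 to 0.3 N m in either direction; it stays where it is left. It bottoms solidly somewhere between 4.2 and 4.7 rad, different each time: to be found by feel.
- tap_twist (a joint): elastic twist of the tap between its square end and its thread, rad, positive when turned clockwise: 0.4 rad per N m (about 0.1 while turning forward against the drag, -0.1 while turning back). Snug on the bottom means more than 0.15 rad (0.38 N m); beyond 0.30 rad (0.75 N m) either way the tap breaks.
- turn_max (a joint): furthest forward that the tap has been turned so far, rad (a friction pointer inside the boss; within 0.03 rad of tap_turn's highest value)
- turn_back (a joint): how far the tap has been backed off from its furthest point, rad, negative, greatest so far (a friction pointer inside the boss, within 0.05 rad): -1.57 after a quarter turn back
- beaker: bystander: clear plastic beaker, 50 mm diameter, 58 mm tall, origin under its centre
- vial: bystander: small amber bottle with a screw cap, 27 mm diameter, 50 mm tall, origin under its centre
- cassette_5: bystander: tissue cassette 28 x 41 x 10 mm lying flat, origin under its centre

How it is judged (in metres and radians):
On the way, in this order (a step that is already met when the one before it is completed fails the run):
1. the key is fully down over the square of the tap (z of tap_key in the frame of tap_shoulder between -0.003 and 0.004 m and horizontal distance between tap_key and tap_shoulder below 0.004 m and angle between tap_key's own z axis and vertical below 0.1 rad), for 0.2 s.
2. the tap has been turned about half a turn in (past 2.5 rad) (all of step 1 and value of joint tap_turn above 2.5 rad), for 0.05 s.
3. it has been backed off about a quarter turn (at least 0.8 rad) (all of step 1 and value of joint turn_back below -0.8 rad), for 0.05 s.
4. the tap stands on the bottom of the hole and is held snug there (twist above 0.15 rad, 0.38 N m) (all of step 1 and value of joint tap_turn above 4.1 rad and value of joint tap_twist above 0.15 rad), for 0.2 s.
At the end, for the whole second after the job is handed in: the tap is at the bottom of the hole (turned in more than 4.1 rad, after having been snug there) and the key stands at rest on it, fully down (underside within 4 mm of the shoulder and of the axis, upright within 0.1 rad), let go (all of step 1 and value of joint tap_turn above 4.1 rad and linear speed of tap_key below 0.02 m/s and angular speed of tap_key below 0.2 rad/s); the robot touches nothing.
It fails at once if the tap is over-twisted and breaks (more than 0.30 rad, 0.75 N m, either way) (value of joint tap_twist above 0.3 rad or value of joint tap_twist below -0.3 rad).
It fails at once if the tap is driven past 3.8 rad without having been backed off about a quarter turn (at least 0.8 rad) first (value of joint turn_max above 3.8 rad and value of joint turn_back above -0.8 rad).
It fails at once if the tap is backed off much more than a quarter turn (over 2.3 rad) or unscrewed past its start (value of joint turn_back below -2.3 rad or value of joint tap_turn below -0.25 rad).
It fails at once if the beaker, the small bottle or the cassette is moved by more than 15 mm (distance of any of beaker, vial, cassette_5 from where it was at the start of the episode above 0.015 m).
It also fails if it takes over 72 s, if anything falls off the work surface, if the arm or the gripper's body presses on something with over 40 N, if the wrist force passes 120 N, or if a joint passes its speed limit or range.

ROBOT

A 6-joint arm with a two-finger parallel gripper is mounted at the origin on a cart in front of the work surface, level with it; the furniture and walls round the work are solid. World frame = base frame: x ahead of the robot, y to its left, z up, the work surface at z = 0. Lengths are in mm, angles in rad, forces in N, time in s.
With the tool pointing down it reaches from about 425 to 1125 mm from the base axis. Payload 14.9 kg.
Tool frame: the origin (TCP) lies between the finger pads, 19 mm behind the fingertips; this is the grasp point; z points along the fingers, y is the line along which they close (so a half turn about z gives the same grasp; the last joint's range is limited). The gripper opens to 91 mm and grips with 3 to 60 N. Pads are 32 mm wide; open, the fingers measure 118 mm over their backs; the gripper's body (76 mm by 178 mm) begins 60 mm behind the grasp point.
Start: joints at [1.161, 0.379, 1.734, -0, 1.028, -0.033], TCP at [257.571, 650.903, 232.732] pointing down, gripper open.
Joint ranges: [-2.77, 2.77], [-0.74, 2.19], [0, 2.66], [-1.06, 4.2], [0.31, 2.87], [-3.08, 3.08]. Speed limits (rad/s): [1.89, 1.89, 2.39, 3.14, 3.14, 3.14].

INTERFACE

Orientations are given as a unit quaternion [x, y, z, w].
In Python, from station import manip gives the robot as it stands.
- The arm moves only by the shell command python3 -m handwheel 'ROWS'. ROWS is JSON, a list of rows, each an object of numbers: "dx", "dy", "dz": the shift along the world's x, y, z in cm; "rx", "ry", "rz": the turn, a rotation vector about the world's x, y, z in degrees; "jaw": the finger opening in cm, from 0 to 9.12. A call has 1 to 10 rows; each row is the pose to reach, as a shift and turn from the pose commanded when the call began; what a row does not reach only later rows make up. A row lasts 1/8 s, in which the tool goes at most 62.5 mm and 10.7 degrees, less where a joint would pass 70% of its speed; a pose out of reach is approached as far as the arm can. A call with a gripper value outside its range is refused whole. The fingers move at their own pace and stop on an object; the grip force is fixed at half the most. Time passes only in rows, so rows that repeat a pose let the fingers close. It gives the time, the measured TCP pose, the force, the opening and the grip force at its end, in the units of the state.
- manip.observe(): the state, without advancing time (a new reading comes with each control period).
- manip.get_image(name): name is "scene" or "side" or "wrist"; returns a dict with "frame" (420x560x3 uint8, blue, green, red), "camera_matrix" (3x3 intrinsics, pixels), "extrinsics" (4x4, takes a point from camera to world coordinates). Camera axes: x right, y down, z forward; pixel columns grow to the right and rows downward; lengths in mm; the calibration is good to about 2 mm. A picture is of the moment at which its call begins. There is no depth.
- manip.close_job(): hands the job in; it is judged then, once.
Trained networks look in the newest picture that a camera, given by its name, has taken for a name from the list of things; names that differ only in an ending like _2 or _b are one class to them, and where a whole thing is asked for, a point or a joint stands for the part that bears it (a point fixed in the world has none). Each returns a list of dicts, best first, with "confidence" (0 to 1); they miss things now and then, are a little off and sometimes report something else, mostly with a low value. They report only what shows in the picture. A call takes as long as a camera call.
- manip.search_frame(thing, camera): "extent" ([left, top, right, bottom] in pixels, round what is visible of it).
- manip.tip_of(thing, camera): "position" ([column, row] in pixels: a listed point, or the origin of a listed thing).
The state is a dict: "time_s": time; "q": joint angles; "joint_vel": joint speeds; "joint_efforts": joint torques, N m; "tool_pos": TCP position; "orientation": TCP orientation; "ft_force": force on the tool from outside, world axes, zero at the start; "ft_torque": the same for the moment, N m; "gripper_width": finger opening in mm; "grip_force": force on a finger pad.
Only numpy, scipy, OpenCV 4.12 (cv2) and the standard library are available. Lean on these libraries where they do the work, as an engineer would, in place of code of your own. Each camera call takes 0.05 s, during which the arm holds its last target. There are 200 camera calls.

## Working session

There is one attempt and no reset: what is moved stays moved. The work goes in short steps, Python scripts to look and compute and a shell command to move; the robot and the scene stay as the last step left them, time stands still between calls to the robot, and variables do not carry over. Pictures are saved under pics/ and viewed, at most 10 in all, crops included, and the job is handed in when it is done.

```bash
mkdir -p pics; ls; cat > h.py <<'E'
import numpy as np, cv2
from station import manip
def ray(im,px):
    K=np.array(im["camera_matrix"]);T=np.array(im["extrinsics"])
    d=T[:3,:3]@np.linalg.solve(K,[px[0],px[1],1.]);return T[:3,3],d/np.linalg.norm(d)
def tri(rs):
    A=np.zeros((3,3));b=np.zeros(3)
    for o,d in rs:
        P=np.eye(3)-np.outer(d,d);A+=P;b+=P@o
    p=np.linalg.solve(A,b)
    return p,[float(np.linalg.norm((np.eye(3)-np.outer(d,d))@(p-o))) for o,d in rs]
def onz(r,z):
    o,d=r;return o+d*(z-o[2])/d[2]
def proj(im,P):
    K=np.array(im["camera_matrix"]);T=np.array(im["extrinsics"])
    c=T[:3,:3].T@(np.array(P,float)-T[:3,3]);u=K@c;return u[:2]/u[2]
E
cat > look.py <<'E'
from h import *
import sys
ims={c:manip.get_image(c) for c in("scene","side","wrist")}
for c,i in ims.items(): cv2.imwrite(f"pics/{sys.argv[1]}_{c}.png",i["frame"])
for t in("tap_key","key_head","tap_shoulder","stand","beaker","vial","cassette_5"):
    rs=[]
    for c in ims:
        r=manip.tip_of(t,c)
        for x in r[:2]: print(t,c,np.round(x["position"],1),round(x["confidence"],2))
        if r and r[0]["confidence"]>.4: rs.append(ray(ims[c],r[0]["position"]))
    if len(rs)>1: p,e=tri(rs);print("  ->",np.round(p,1),np.round(e,1))
s=manip.observe();print({k:np.round(v,3).tolist() for k,v in s.items()})
E
python3 look.py a; python3 -c "
import cv2,numpy as np
a=cv2.imread('pics/a_scene.png');b=cv2.imread('pics/a_side.png')
cv2.imwrite('pics/a_both.png',cv2.resize(np.vstack([a,b]),None,fx=.71,fy=.71))"
```

```text
pics
tap_key scene [183.  199.5] 0.74
tap_key side [227.4 174.6] 0.86
  -> [463.7 319.3 -10.6] [0.6 0.6]
key_head scene [178.3 184.6] 0.62
key_head side [221.6 162. ] 0.74
  -> [451.8 314.7  36.3] [1.5 1.5]
tap_shoulder scene [266.6 216.9] 0.71
tap_shoulder side [257.5 225.3] 0.44
  -> [482.5  43.   53.9] [1.6 1.6]
stand scene [265.6 240.9] 0.86
stand side [254.1 248.4] 0.86
  -> [470.3  32.5   1.3] [0.7 0.7]
beaker scene [277.7 191. ] 0.89
beaker side [320.  194.6] 0.82
beaker side [269.1 351.4] 0.51
  -> [662.6 176.9  -6.8] [0. 0.]
vial scene [197.1 230.3] 0.8
vial scene [179.9 184.8] 0.65
vial side [221.7 160.7] 0.69
vial side [206.2 220.4] 0.48
  -> [441.4 260.    3.4] [60.6 60.6]
cassette_5 scene [352.4 306.2] 0.7
cassette_5 side [269.3 352.5] 0.78
cassette_5 side [221.9 164.4] 0.42
  -> [ 441.7 -219.5   -5.3] [0.9 0.9]
{'time_s': 1.2, 'q': [1.161, 0.379, 1.734, 0.0, 1.029, -0.033], 'joint_vel': [-0.001, 0.001, -0.002, -0.001, -0.001, -0.001], 'joint_efforts': [0.003, -76.369, -43.474, 0.065, 0.039, 0.0], 'tool_pos': [257.547, 650.91, 232.748], 'orientation': [0.187, 0.982, 0.0, -0.0], 'ft_force': [-0.704, -0.893, 0.942], 'ft_torque': [0.051, 0.042, -0.004], 'grip_force': 0.0, 'gripper_width': 91.067}
```

```bash
python3 -m handwheel --help 2>&1 | head -20
```

```text
invalid input: not JSON, or not a number
```

View pics/a_both.png

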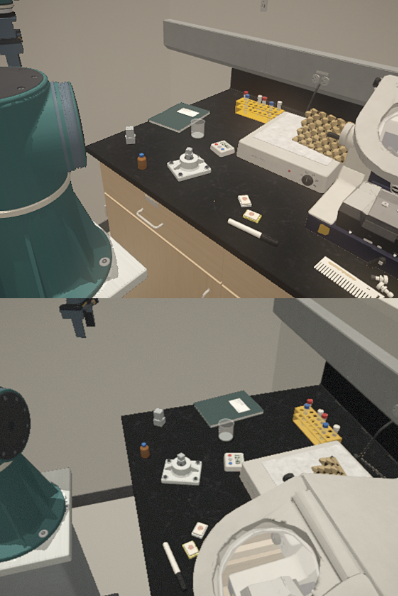

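The pictures show the grey key at (183,189) and the amber vial at (199,225) in the scene view. The stand with the tap is at (265,225), and the beaker stands behind it. I'll move above the key and use the wrist camera.

```bash
python3 -m handwheel '[{"dx":18,"dy":-30},{"dx":18,"dy":-30},{"dx":18,"dy":-30},{"dx":18,"dy":-30},{"dx":18,"dy":-30},{"dx":18,"dy":-30},{"dx":18,"dy":-30},{"dx":18,"dy":-30,"dz":0},{"dx":18,"dy":-30}]'; cat > wl.py <<'E'
from h import *
import sys,json
im=manip.get_image("wrist");cv2.imwrite(f"pics/{sys.argv[1]}.png",im["frame"])
T=np.array(im["extrinsics"]);print(np.round(T,2).tolist(),np.round(im["camera_matrix"],1).tolist())
np.savez(f"{sys.argv[1]}.npz",camera_matrix=im["camera_matrix"],extrinsics=T,frame=im["frame"])
for t in("tap_key","key_head","tap_shoulder","stand","vial"):
    for x in manip.tip_of(t,"wrist")[:2]:
        r=ray(im,x["position"]);print(t,np.round(x["position"],1),round(x["confidence"],2),"z0",np.round(onz(r,0),1),"z46",np.round(onz(r,46),1),"z62",np.round(onz(r,62),1))
s=manip.observe();print(np.round(s["q"],3),np.round(s["tool_pos"],1))
E
python3 wl.py w1
```

```text
[[0.37, 0.9, 0.25, 186.42], [0.93, -0.35, -0.1, 678.42], [-0.0, 0.27, -0.96, 385.98], [0.0, 0.0, 0.0, 1.0]] [[290.5, 0.0, 281.3], [0.0, 290.5, 209.7], [0.0, 0.0, 1.0]]
[ 1.161  0.379  1.734  0.     1.029 -0.033] [257.6 650.9 232.7]invalid input at $[0]: expected keys dx, dy, dz, rx, ry, rz, jaw
```

```bash
python3 -m handwheel '[{"dx":18,"dy":-30,"dz":0,"rx":0,"ry":0,"rz":0,"jaw":9},{"dx":18,"dy":-30,"dz":0,"rx":0,"ry":0,"rz":0,"jaw":9},{"dx":18,"dy":-30,"dz":0,"rx":0,"ry":0,"rz":0,"jaw":9},{"dx":18,"dy":-30,"dz":0,"rx":0,"ry":0,"rz":0,"jaw":9},{"dx":18,"dy":-30,"dz":0,"rx":0,"ry":0,"rz":0,"jaw":9},{"dx":18,"dy":-30,"dz":0,"rx":0,"ry":0,"rz":0,"jaw":9},{"dx":18,"dy":-30,"dz":0,"rx":0,"ry":0,"rz":0,"jaw":9},{"dx":18,"dy":-30,"dz":0,"rx":0,"ry":0,"rz":0,"jaw":9},{"dx":18,"dy":-30,"dz":0,"rx":0,"ry":0,"rz":0,"jaw":9}]'; python3 wl.py w1
```

```text
time_s: 2.62
tool_pos: [437.1, 351.7, 232.7]
orientation: [0.187, 0.982, 0.0, -0.0]
ft_force: [0.7, -0.1, 0.7]
gripper_width: 90.0
grip_force: 0.0
[[0.37, 0.9, 0.25, 365.94], [0.93, -0.35, -0.1, 379.15], [-0.0, 0.27, -0.96, 385.97], [0.0, 0.0, 0.0, 1.0]] [[290.5, 0.0, 281.3], [0.0, 290.5, 209.7], [0.0, 0.0, 1.0]]
tap_key [251.6 210.3] 0.68 z0 [451.7 301.2   0. ] z46 [441.5 310.5  46. ] z62 [437.9 313.8  62. ]
key_head [247.7 225.6] 0.77 z0 [470.2 287.4   0. ] z46 [457.8 298.4  46. ] z62 [453.4 302.2  62. ]
tap_shoulder [249.8 226. ] 0.54 z0 [471.8 289.9   0. ] z46 [459.2 300.6  46. ] z62 [454.8 304.3  62. ]
vial [130.2 202.6] 0.88 z0 [380.6 150.9   0. ] z46 [378.9 178.1  46. ] z62 [378.3 187.5  62. ]
[ 0.635  0.161  2.018  0.     0.963 -0.56 ] [437.4 351.2 232.7]
```

View pics/w1.png

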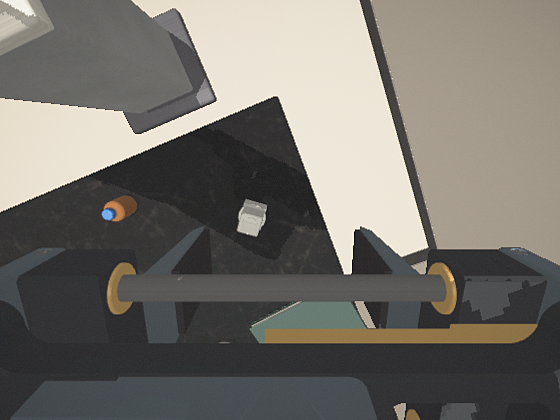

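The key is at about (252,215), upright and leaning away from the camera. The vial is at (120,208). I'll zoom in on the key for its yaw and take a second view.

```bash
python3 -m handwheel '[{"dx":3,"dy":-5,"dz":-7,"rx":0,"ry":0,"rz":0,"jaw":9},{"dx":3,"dy":-5,"dz":-7,"rx":0,"ry":0,"rz":0,"jaw":9},{"dx":3,"dy":-5,"dz":-7,"rx":0,"ry":0,"rz":0,"jaw":9},{"dx":3,"dy":-5,"dz":-7,"rx":0,"ry":0,"rz":0,"jaw":9}]'; python3 wl.py w2; python3 - <<'E'
import cv2,numpy as np
a=cv2.imread('pics/w2.png')[130:280,180:340]
cv2.imwrite('pics/w2c.png',cv2.resize(a,None,fx=4,fy=4,interpolation=cv2.INTER_CUBIC))
E
```

```text
time_s: 3.42
tool_pos: [467.8, 301.6, 163.6]
orientation: [0.187, 0.982, 0.0, 0.0]
ft_force: [-0.1, 0.5, 0.1]
gripper_width: 89.6
grip_force: 0.0
[[0.37, 0.9, 0.25, 396.55], [0.93, -0.35, -0.1, 329.05], [0.0, 0.27, -0.96, 316.84], [0.0, 0.0, 0.0, 1.0]] [[290.5, 0.0, 281.3], [0.0, 290.5, 209.7], [0.0, 0.0, 1.0]]
tap_key [278.  189.4] 0.66 z0 [455.8 301.9   0. ] z46 [447.2 305.9  46. ] z62 [444.2 307.2  62. ]
key_head [276.9 198.1] 0.62 z0 [464.5 297.1   0. ] z46 [454.7 301.7  46. ] z62 [451.2 303.3  62. ]
vial [121.  177.7] 0.72 z0 [380.2 146.5   0. ] z46 [382.6 173.   46. ] z62 [383.4 182.2  62. ]
vial [278.7 199.1] 0.59 z0 [466.4 298.5   0. ] z46 [456.2 303.   46. ] z62 [452.7 304.5  62. ]
[ 0.531  0.253  2.058  0.     0.829 -0.664] [467.6 301.4 163.3]
```

View pics/w2c.png

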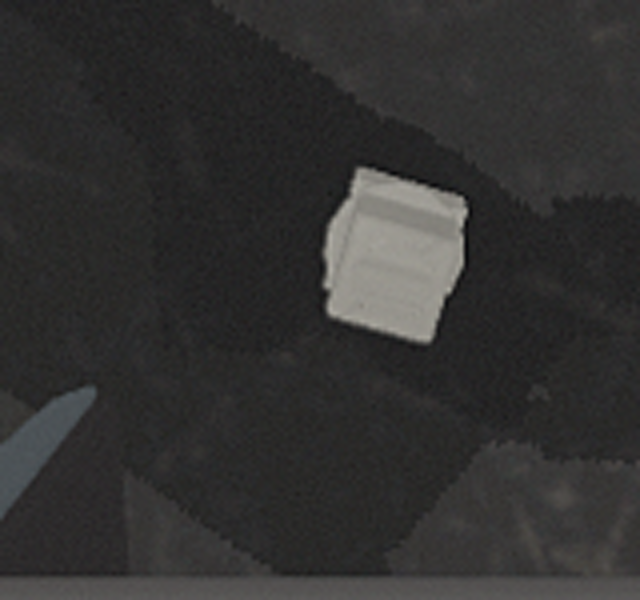

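```bash
python3 - <<'E'
from h import *
im=dict(np.load('w2.npz'));im1=dict(np.load('w1.npz'))
f=lambda x,y:(180+x/4-.4,130+y/4-.4)
for (a,b,z) in [((326,316),(432,343),55),((357,168),(466,196),0),((326,316),(345,240),55),((432,343),(452,262),55)]:
    A=onz(ray(im,f(*a)),z);B=onz(ray(im,f(*b)),z);d=B-A
    print(np.round(A[:2],1),np.round(B[:2],1),"len",np.hypot(*d[:2]).round(1),"yaw",np.degrees(np.arctan2(d[1],d[0])).round(1))
print(tri([ray(im,(276.9,198.1)),ray(im1,(247.7,225.6))]))
print(tri([ray(im,(278,189.4)),ray(im1,(251.6,210.3))]))
E
```

```text
[456.7 285.2] [471.9 305.8] len 25.7 yaw 53.5
[433.7 300. ] [451.9 324.9] len 30.8 yaw 53.9
[456.7 285.2] [441.6 296.2] len 18.7 yaw 143.9
[471.9 305.8] [455.4 317.2] len 20.0 yaw 145.4
(array([449.27485897, 304.90514774,  74.64801885]), [0.7922972133015974, 0.7922972133015604])
(array([454.45406327, 301.07290921,  -3.40762545]), [2.0163442499117905, 2.0163442499117057])
```

Key centre is about (454.4, 303.4), standing upright. Its flats are at yaw 53.7° (mod 90). Next, the tap.

```bash
python3 -m handwheel '[{"dx":1.5,"dy":-26,"dz":3,"rx":0,"ry":0,"rz":0,"jaw":9},{"dx":1.5,"dy":-26,"dz":3,"rx":0,"ry":0,"rz":0,"jaw":9},{"dx":1.5,"dy":-26,"dz":3,"rx":0,"ry":0,"rz":0,"jaw":9},{"dx":1.5,"dy":-26,"dz":3,"rx":0,"ry":0,"rz":0,"jaw":9},{"dx":1.5,"dy":-26,"dz":3,"rx":0,"ry":0,"rz":0,"jaw":9},{"dx":1.5,"dy":-26,"dz":3,"rx":0,"ry":0,"rz":0,"jaw":9},{"dx":1.5,"dy":-26,"dz":3,"rx":0,"ry":0,"rz":0,"jaw":9},{"dx":1.5,"dy":-26,"dz":3,"rx":0,"ry":0,"rz":0,"jaw":9}]'; python3 wl.py w3; python3 - <<'E'
import cv2,numpy as np
a=cv2.imread('pics/w3.png')[110:260,180:380]
cv2.imwrite('pics/w3c.png',cv2.resize(a,None,fx=4,fy=4,interpolation=cv2.INTER_CUBIC))
E
```

```text
time_s: 4.72
tool_pos: [482.5, 42.1, 192.5]
orientation: [0.186, 0.982, -0.0, -0.0]
ft_force: [0.0, -0.0, 0.1]
gripper_width: 90.7
grip_force: 0.0
[[0.37, 0.9, 0.25, 411.31], [0.93, -0.35, -0.1, 69.44], [-0.0, 0.27, -0.96, 345.8], [0.0, 0.0, 0.0, 1.0]] [[290.5, 0.0, 281.3], [0.0, 290.5, 209.7], [0.0, 0.0, 1.0]]
tap_key [494.1  85.6] 0.9 z0 [454.5 304.8   0. ] z46 [448.8 273.5  46. ] z62 [446.8 262.6  62. ]
key_head [527.6  80.4] 0.59 z0 [462.7 340.    0. ] z46 [455.9 304.   46. ] z62 [453.5 291.5  62. ]
tap_shoulder [277.2 202.2] 0.86 z0 [490.1  32.9   0. ] z46 [479.6  37.8  46. ] z62 [476.   39.5  62. ]
tap_shoulder [ 70.7 240.8] 0.18 z0 [ 440.8 -230.5    0. ] z46 [ 436.9 -190.6   46. ] z62 [ 435.5 -176.7   62. ]
stand [275.1 187.7] 0.61 z0 [472.3  37.3   0. ] z46 [464.2  41.5  46. ] z62 [461.4  43.   62. ]
vial [341.9  74.9] 0.95 z0 [382.7 151.9   0. ] z46 [386.5 140.9  46. ] z62 [387.8 137.1  62. ]
[ 0.037  0.094  2.184  0.     0.864 -1.157] [482.6  41.2 192.7]
```

View pics/w3c.png

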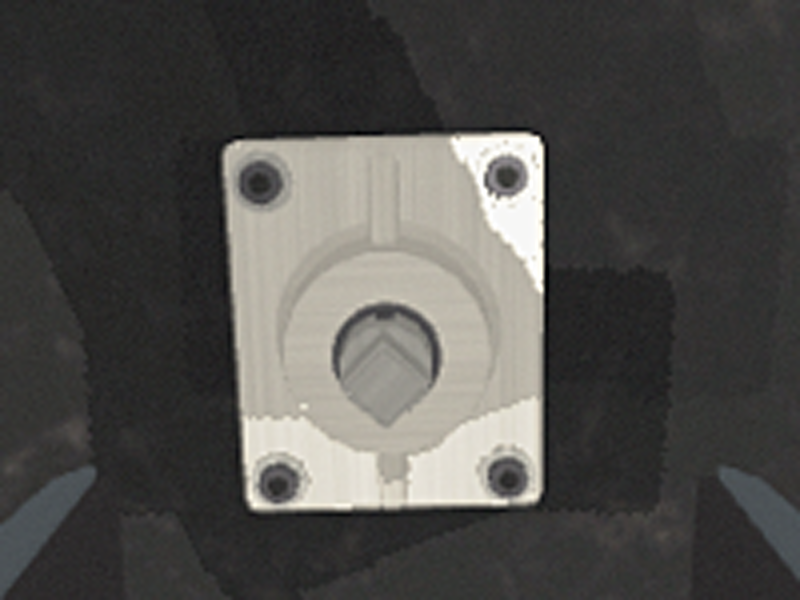

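The stand is in clear view and the tap square shows as a diamond around crop (388,382). I'll zoom in for its yaw.

```bash
python3 - <<'E'
from h import *
im=dict(np.load('w3.npz'));a=im['frame'][180:222,255:299]
a=cv2.resize(a,None,fx=13,fy=13,interpolation=cv2.INTER_CUBIC).astype(float)
cv2.imwrite('pics/w3d.png',np.clip((a-70)*2,0,255))
f=lambda x,y:(180+x/4-.4,110+y/4-.4)
print("boss c",onz(ray(im,f(389.5,351)),45))
E
```

```text
boss c [474.8064097   39.43480876  45.        ][ WARN:0@0.558] global loadsave.cpp:1063 imwrite_ Unsupported depth image for selected encoder is fallbacked to CV_8U.
```

View pics/w3d.png

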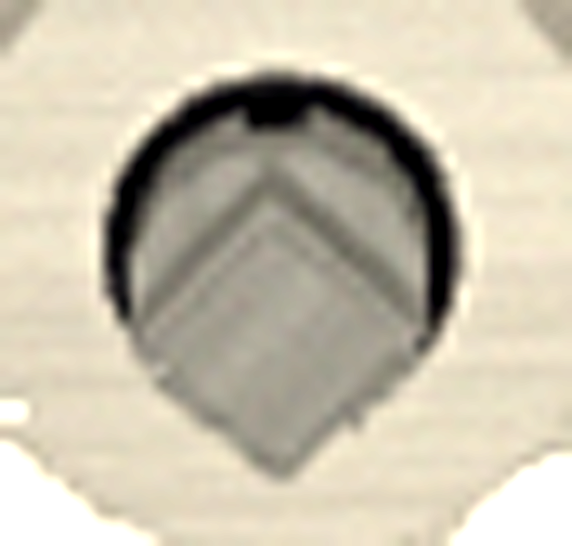

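```bash
python3 - <<'E'
from h import *
im=dict(np.load('w3.npz'))
f=lambda x,y:(255+x/13-.46,180+y/13-.46)
def yaw(a,b,z):
    A=onz(ray(im,f(*a)),z);B=onz(ray(im,f(*b)),z);d=B-A
    print(np.round(A[:2],1),np.round(B[:2],1),"len",np.hypot(*d[:2]).round(1),"yaw",(np.degrees(np.arctan2(d[1],d[0]))%90).round(1))
yaw((270,180),(140,305),62);yaw((270,180),(410,312),62)
yaw((282,478),(160,370),77);yaw((282,478),(430,345),77);yaw((268,228),(282,475),77);yaw((268,228),(410,345),77);yaw((268,228),(160,335),77)
o=[474.8,39.4]
# model overlay: fit yaw by projecting
def poly(y,s,z):
    c,n=np.cos(y),np.sin(y)
    return [proj(im,[o[0]+c*a-n*b,o[1]+n*a+c*b,z]) for a,b in((s,s),(-s,s),(-s,-s),(s,-s))]
for y in range(10,40,5):
  print(y,[[(np.round((p[0]-255+.46)*13),np.round((p[1]-180+.46)*13)) for p in poly(np.radians(y),s,z)] for s,z in((8,62),(6.75,77))])
E
```

```text
[466.8  41.1] [472.3  28. ] len 14.2 yaw 22.9
[466.8  41.1] [480.5  47.3] len 15.0 yaw 24.4
[485.3  35. ] [474.2  29.7] len 12.2 yaw 25.6
[485.3  35. ] [479.7  48.9] len 15.0 yaw 21.6
[467.2  41.1] [485.   35.1] len 18.9 yaw 71.3
[467.2  41.1] [479.2  47.6] len 13.6 yaw 28.2
[467.2  41.1] [471.8  30.7] len 11.4 yaw 23.8
10 [[(np.float64(430.0), np.float64(315.0)), (np.float64(322.0), np.float64(142.0)), (np.float64(145.0), np.float64(248.0)), (np.float64(255.0), np.float64(418.0))], [(np.float64(411.0), np.float64(360.0)), (np.float64(315.0), np.float64(207.0)), (np.float64(158.0), np.float64(301.0)), (np.float64(255.0), np.float64(452.0))]]
15 [[(np.float64(433.0), np.float64(303.0)), (np.float64(309.0), np.float64(140.0)), (np.float64(143.0), np.float64(260.0)), (np.float64(267.0), np.float64(421.0))], [(np.float64(413.0), np.float64(349.0)), (np.float64(304.0), np.float64(205.0)), (np.float64(156.0), np.float64(312.0)), (np.float64(266.0), np.float64(454.0))]]
20 [[(np.float64(434.0), np.float64(290.0)), (np.float64(296.0), np.float64(138.0)), (np.float64(142.0), np.float64(273.0)
[... 489 characters left out ...]
)), (np.float64(289.0), np.float64(455.0))]]
30 [[(np.float64(433.0), np.float64(265.0)), (np.float64(271.0), np.float64(139.0)), (np.float64(143.0), np.float64(298.0)), (np.float64(305.0), np.float64(421.0))], [(np.float64(414.0), np.float64(316.0)), (np.float64(269.0), np.float64(204.0)), (np.float64(156.0), np.float64(345.0)), (np.float64(300.0), np.float64(454.0))]]
35 [[(np.float64(431.0), np.float64(253.0)), (np.float64(258.0), np.float64(141.0)), (np.float64(145.0), np.float64(310.0)), (np.float64(317.0), np.float64(419.0))], [(np.float64(412.0), np.float64(305.0)), (np.float64(258.0), np.float64(206.0)), (np.float64(158.0), np.float64(355.0)), (np.float64(311.0), np.float64(452.0))]]
```

The tap square's axis is about (476.1, 38.3), with yaw 24° (mod 90). Grasping the key now at tool yaw 53.7°.

```bash
python3 -m handwheel '[{"dx":-2.82,"dy":26.25,"dz":-4,"rx":0,"ry":0,"rz":-10,"jaw":7},{"dx":-2.82,"dy":26.25,"dz":-4,"rx":0,"ry":0,"rz":-14.8,"jaw":7},{"dx":-2.82,"dy":26.25,"dz":-4,"rx":0,"ry":0,"rz":-14.8,"jaw":7},{"dx":-2.82,"dy":26.25,"dz":-4,"rx":0,"ry":0,"rz":-14.8,"jaw":7},{"dx":-2.82,"dy":26.25,"dz":-4,"rx":0,"ry":0,"rz":-14.8,"jaw":7},{"dx":-2.82,"dy":26.25,"dz":-4,"rx":0,"ry":0,"rz":-14.8,"jaw":7},{"dx":-2.82,"dy":26.25,"dz":-4,"rx":0,"ry":0,"rz":-14.8,"jaw":7},{"dx":-2.82,"dy":26.25,"dz":-9,"rx":0,"ry":0,"rz":-14.8,"jaw":7},{"dx":-2.82,"dy":26.25,"dz":-12,"rx":0,"ry":0,"rz":-14.8,"jaw":7},{"dx":-2.82,"dy":26.25,"dz":-14.6,"rx":0,"ry":0,"rz":-14.8,"jaw":7}]'; python3 -m handwheel '[{"dx":0,"dy":0,"dz":0,"rx":0,"ry":0,"rz":0,"jaw":7},{"dx":0,"dy":0,"dz":0,"rx":0,"ry":0,"rz":0,"jaw":2},{"dx":0,"dy":0,"dz":0,"rx":0,"ry":0,"rz":0,"jaw":2},{"dx":0,"dy":0,"dz":0,"rx":0,"ry":0,"rz":0,"jaw":2},{"dx":0,"dy":0,"dz":0,"rx":0,"ry":0,"rz":0,"jaw":2},{"dx":0,"dy":0,"dz":0,"rx":0,"ry":0,"rz":0,"jaw":2}]'
```

```text
time_s: 6.28
tool_pos: [454.6, 302.1, 45.9]
orientation: [0.313, 0.95, -0.0, -0.0]
ft_force: [0.2, -0.2, -1.1]
gripper_width: 69.8
grip_force: 0.0
time_s: 7.02
tool_pos: [454.5, 303.5, 47.0]
orientation: [0.312, 0.95, 0.0, 0.0]
ft_force: [-0.7, -0.9, 3.3]
gripper_width: 26.1
grip_force: 30.0
```

```bash
python3 -m handwheel '[{"dx":0,"dy":0,"dz":6,"rx":0,"ry":0,"rz":0,"jaw":2},{"dx":2.17,"dy":-26.51,"dz":13,"rx":0,"ry":0,"rz":10,"jaw":2},{"dx":2.17,"dy":-26.51,"dz":13,"rx":0,"ry":0,"rz":20,"jaw":2},{"dx":2.17,"dy":-26.51,"dz":13,"rx":0,"ry":0,"rz":30,"jaw":2},{"dx":2.17,"dy":-26.51,"dz":13,"rx":0,"ry":0,"rz":40,"jaw":2},{"dx":2.17,"dy":-26.51,"dz":13,"rx":0,"ry":0,"rz":50,"jaw":2},{"dx":2.17,"dy":-26.51,"dz":13,"rx":0,"ry":0,"rz":60.3,"jaw":2},{"dx":2.17,"dy":-26.51,"dz":13,"rx":0,"ry":0,"rz":60.3,"jaw":2},{"dx":2.17,"dy":-26.51,"dz":13,"rx":0,"ry":0,"rz":60.3,"jaw":2},{"dx":2.17,"dy":-26.51,"dz":13,"rx":0,"ry":0,"rz":60.3,"jaw":2}]'; python3 wl.py w4; python3 - <<'E'
from h import *
im=dict(np.load('w4.npz'));a=im['frame'][140:300,180:380]
cv2.imwrite('pics/w4c.png',cv2.resize(a,None,fx=4,fy=3.75,interpolation=cv2.INTER_CUBIC))
E
```

```text
time_s: 8.28
tool_pos: [475.9, 38.8, 176.5]
orientation: [-0.206, 0.978, 0.0, -0.0]
ft_force: [-0.2, -0.8, -1.8]
gripper_width: 25.8
grip_force: 30.0
[[-0.4, 0.88, 0.25, 405.96], [0.91, 0.39, 0.11, 7.76], [0.0, 0.27, -0.96, 329.8], [0.0, 0.0, 0.0, 1.0]] [[290.5, 0.0, 281.3], [0.0, 290.5, 209.7], [0.0, 0.0, 1.0]]
tap_key [282.2 236.3] 0.64 z0 [520.   59.3   0. ] z46 [504.1  52.1  46. ] z62 [498.5  49.6  62. ]
key_head [279.8 268.2] 0.83 z0 [559.9  73.7   0. ] z46 [538.5  64.5  46. ] z62 [531.   61.3  62. ]
tap_shoulder [281.3 212. ] 0.67 z0 [492.4  46.    0. ] z46 [480.4  40.6  46. ] z62 [476.2  38.8  62. ]
stand [281.1 196.7] 0.86 z0 [475.6  38.3   0. ] z46 [465.9  34.   46. ] z62 [462.5  32.5  62. ]
vial [403.4 159.6] 0.83 z0 [380.9 146.8   0. ] z46 [384.4 127.4  46. ] z62 [385.6 120.6  62. ]
vial [280.3 267.8] 0.21 z0 [559.2  74.1   0. ] z46 [537.8  64.8  46. ] z62 [530.4  61.6  62. ]
[ 0.032  0.11   2.204 -0.     0.828 -1.956] [476.   38.4 176.7]
```

View pics/w4c.png

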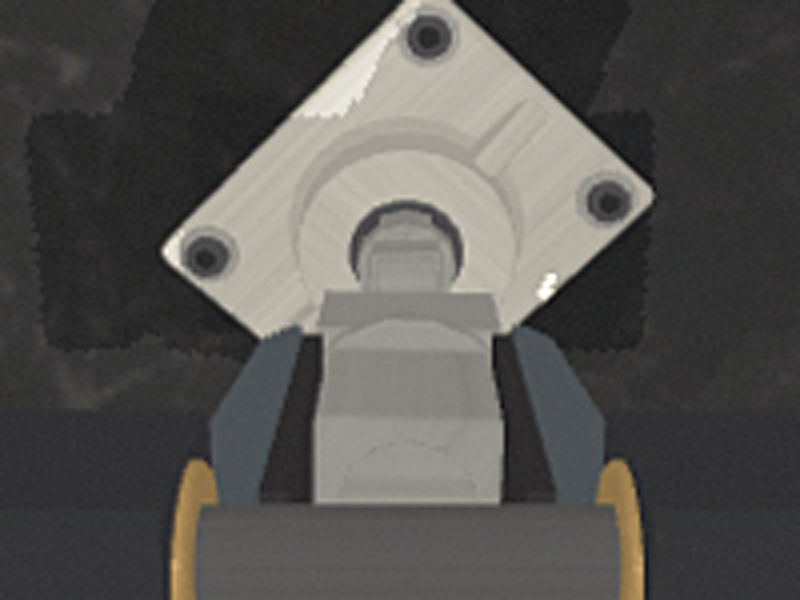

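The view shows the key edge (crop 319–497, row 292) parallel to the tap square and centred on it at column 408. I'll check the fore-aft offset numerically.

```bash
python3 - <<'E'
from h import *
im=dict(np.load('w4.npz'))
f=lambda x,y:(180+x/4-.4,140+y/3.75-.4)
s=manip.observe();x=np.array([.914,.407])  # horizontal viewing direction
print(im['extrinsics'][:2,1],s['tool_pos'])
for n,p,z,h in(("key",(408,292),s['tool_pos'][2]-46,15),("tap top",(408,250),77,6.75),("tap base",(406,240),62,8)):
    print(n,np.round(onz(ray(im,f(*p)),z)[:2]+h*x,1))
E
```

```text
[0.88133369 0.38906945] [476.04599962  38.43708648 176.68547141]
key [475.5  38.8]
tap top [473.4  37.9]
tap base [476.   38.5]
```

```bash
python3 -m handwheel '[{"dx":0,"dy":0,"dz":-3,"rx":0,"ry":0,"rz":0,"jaw":2},{"dx":0,"dy":0,"dz":-4.8,"rx":0,"ry":0,"rz":0,"jaw":2},{"dx":0,"dy":0,"dz":-5.2,"rx":0,"ry":0,"rz":0,"jaw":2},{"dx":0,"dy":0,"dz":-5.5,"rx":0,"ry":0,"rz":0,"jaw":2},{"dx":0,"dy":0,"dz":-5.7,"rx":0,"ry":0,"rz":0,"jaw":2},{"dx":0,"dy":0,"dz":-5.8,"rx":0,"ry":0,"rz":0,"jaw":2}]'; python3 -c "
from station import manip;s=manip.observe();print(s['ft_torque'],s['tool_pos'])"
```

```text
time_s: 9.32
tool_pos: [476.4, 38.3, 119.1]
orientation: [-0.207, 0.978, -0.0, 0.0]
ft_force: [0.7, 0.5, -1.7]
gripper_width: 26.4
grip_force: 30.0
[0.0695476  0.04889298 0.01125793] [476.35606421  38.32024555 119.10078278]
```

```bash
python3 -m handwheel '[{"dx":0,"dy":0,"dz":-0.3,"rx":0,"ry":0,"rz":0,"jaw":2},{"dx":0,"dy":0,"dz":-0.6,"rx":0,"ry":0,"rz":0,"jaw":2},{"dx":0,"dy":0,"dz":-0.8,"rx":0,"ry":0,"rz":0,"jaw":2},{"dx":0,"dy":0,"dz":-0.9,"rx":0,"ry":0,"rz":0,"jaw":2},{"dx":0,"dy":0,"dz":-0.95,"rx":0,"ry":0,"rz":0,"jaw":2},{"dx":0,"dy":0,"dz":-0.95,"rx":0,"ry":0,"rz":0,"jaw":2}]'; python3 -c "
from station import manip;s=manip.observe();print(s['ft_torque'],s['tool_pos'])"
```

```text
time_s: 10.07
tool_pos: [476.1, 38.3, 109.2]
orientation: [-0.207, 0.978, -0.0, -0.0]
ft_force: [0.6, -0.0, -1.3]
gripper_width: 26.2
grip_force: 30.0
[0.10328911 0.03063422 0.04760803] [476.08305764  38.28644984 109.24343674]
```

```bash
python3 -m handwheel '[{"dx":0,"dy":0,"dz":-0.05,"rx":0,"ry":0,"rz":0,"jaw":2},{"dx":0,"dy":0,"dz":-0.1,"rx":0,"ry":0,"rz":0,"jaw":2},{"dx":0,"dy":0,"dz":-0.13,"rx":0,"ry":0,"rz":0,"jaw":2},{"dx":0,"dy":0,"dz":-0.13,"rx":0,"ry":0,"rz":0,"jaw":2}]'; python3 -c "
from station import manip;s=manip.observe();print(s['ft_torque'],s['tool_pos'])"
```

```text
time_s: 10.58
tool_pos: [476.5, 38.3, 108.5]
orientation: [-0.207, 0.978, -0.0, 0.0]
ft_force: [-2.6, 0.4, 9.0]
gripper_width: 26.2
grip_force: 30.0
[0.09687208 0.53930695 0.00858987] [476.52890142  38.34656294 108.45975118]
```

Seated: contact at 9 N with the key underside about 62.4 mm up. Now turning clockwise.

```bash
python3 -m handwheel '[{"dx":0,"dy":0,"dz":0,"rx":0,"ry":0,"rz":-4,"jaw":2},{"dx":0,"dy":0,"dz":0,"rx":0,"ry":0,"rz":-9,"jaw":2},{"dx":0,"dy":0,"dz":0,"rx":0,"ry":0,"rz":-15,"jaw":2},{"dx":0,"dy":0,"dz":-0.01,"rx":0,"ry":0,"rz":-22,"jaw":2},{"dx":0,"dy":0,"dz":-0.02,"rx":0,"ry":0,"rz":-30,"jaw":2},{"dx":0,"dy":0,"dz":-0.03,"rx":0,"ry":0,"rz":-38,"jaw":2},{"dx":0,"dy":0,"dz":-0.04,"rx":0,"ry":0,"rz":-46,"jaw":2},{"dx":0,"dy":0,"dz":-0.04,"rx":0,"ry":0,"rz":-53,"jaw":2},{"dx":0,"dy":0,"dz":-0.05,"rx":0,"ry":0,"rz":-58,"jaw":2},{"dx":0,"dy":0,"dz":-0.05,"rx":0,"ry":0,"rz":-60,"jaw":2}]'; cat > st.py <<'E'
from station import manip;import numpy as np
s=manip.observe();o=s['orientation'];print('T',np.round(s['ft_torque'],3),'F',np.round(s['ft_force'],1),'pos',np.round(s['tool_pos'],1),'yaw',np.degrees(2*np.arctan2(o[1],o[0])-np.pi/2).round(1),'j6',round(float(s['q'][5]),3))
E
python3 st.py
```

```text
time_s: 11.82
tool_pos: [476.6, 38.4, 108.0]
orientation: [0.311, 0.951, 0.0, 0.0]
ft_force: [-2.0, 0.3, 9.9]
gripper_width: 26.1
grip_force: 30.0
T [0.251 0.593 0.25 ] F [-2.   0.3  9.9] pos [476.6  38.4 108. ] yaw 53.8 j6 -0.908
```

```bash
python3 -m handwheel '[{"dx":0,"dy":0,"dz":-0.01,"rx":0,"ry":0,"rz":-8,"jaw":2},{"dx":0,"dy":0,"dz":-0.01,"rx":0,"ry":0,"rz":-18,"jaw":2},{"dx":0,"dy":0,"dz":-0.02,"rx":0,"ry":0,"rz":-28,"jaw":2},{"dx":0,"dy":0,"dz":-0.03,"rx":0,"ry":0,"rz":-38,"jaw":2},{"dx":0,"dy":0,"dz":-0.04,"rx":0,"ry":0,"rz":-48,"jaw":2},{"dx":0,"dy":0,"dz":-0.05,"rx":0,"ry":0,"rz":-58,"jaw":2},{"dx":0,"dy":0,"dz":-0.06,"rx":0,"ry":0,"rz":-68,"jaw":2},{"dx":0,"dy":0,"dz":-0.07,"rx":0,"ry":0,"rz":-78,"jaw":2},{"dx":0,"dy":0,"dz":-0.08,"rx":0,"ry":0,"rz":-88,"jaw":2},{"dx":0,"dy":0,"dz":-0.08,"rx":0,"ry":0,"rz":-98,"jaw":2}]'; python3 st.py;  python3 -m handwheel '[{"dx":0,"dy":0,"dz":0,"rx":0,"ry":0,"rz":-6,"jaw":2},{"dx":0,"dy":0,"dz":0,"rx":0,"ry":0,"rz":-10,"jaw":2},{"dx":0,"dy":0,"dz":0,"rx":0,"ry":0,"rz":-10,"jaw":2}]'; python3 st.py
```

```text
time_s: 13.08
tool_pos: [476.6, 38.4, 107.3]
orientation: [0.922, 0.388, 0.0, 0.0]
ft_force: [-3.5, 1.2, 10.4]
gripper_width: 26.1
grip_force: 30.0
T [0.197 0.714 0.274] F [-3.5  1.2 10.4] pos [476.6  38.4 107.3] yaw -44.4 j6 0.806
time_s: 13.45
tool_pos: [476.5, 38.4, 107.2]
orientation: [0.951, 0.308, 0.0, 0.0]
ft_force: [-2.1, 2.5, 9.2]
gripper_width: 25.7
grip_force: 30.0
T [0.316 0.724 0.203] F [-2.1  2.5  9.2] pos [476.5  38.4 107.2] yaw -54.1 j6 0.976
```

```bash
python3 -m handwheel '[{"dx":0,"dy":0,"dz":0,"rx":0,"ry":0,"rz":6,"jaw":2},{"dx":0,"dy":0,"dz":0,"rx":0,"ry":0,"rz":16,"jaw":2},{"dx":0,"dy":0,"dz":0,"rx":0,"ry":0,"rz":26,"jaw":2},{"dx":0,"dy":0,"dz":0.01,"rx":0,"ry":0,"rz":36,"jaw":2},{"dx":0,"dy":0,"dz":0.02,"rx":0,"ry":0,"rz":46,"jaw":2},{"dx":0,"dy":0,"dz":0.03,"rx":0,"ry":0,"rz":56,"jaw":2},{"dx":0,"dy":0,"dz":0.04,"rx":0,"ry":0,"rz":66,"jaw":2},{"dx":0,"dy":0,"dz":0.05,"rx":0,"ry":0,"rz":76,"jaw":2},{"dx":0,"dy":0,"dz":0.06,"rx":0,"ry":0,"rz":86,"jaw":2},{"dx":0,"dy":0,"dz":0.07,"rx":0,"ry":0,"rz":95,"jaw":2}]'; python3 st.py;  python3 -m handwheel '[{"dx":0,"dy":0,"dz":0,"rx":0,"ry":0,"rz":0,"jaw":2},{"dx":0,"dy":0,"dz":0,"rx":0,"ry":0,"rz":0,"jaw":2}]'; python3 st.py
```

```text
time_s: 14.7
tool_pos: [476.5, 38.5, 107.8]
orientation: [0.413, 0.911, 0.0, 0.0]
ft_force: [-2.1, 1.7, 7.3]
gripper_width: 25.7
grip_force: 30.0
T [ 0.438  0.304 -0.213] F [-2.1  1.7  7.3] pos [476.5  38.5 107.8] yaw 41.2 j6 -0.688
time_s: 14.95
tool_pos: [476.5, 38.5, 107.8]
orientation: [0.416, 0.91, 0.0, 0.0]
ft_force: [-2.0, 2.0, 7.0]
gripper_width: 25.7
grip_force: 30.0
T [ 0.461  0.379 -0.223] F [-2.  2.  7.] pos [476.5  38.5 107.8] yaw 40.9 j6 -0.682
```

Backed off, with the torque reversed to −0.22 N m. Now I'll regrasp a quarter turn back, so the wrist has enough travel left.

```bash
python3 -m handwheel '[{"dx":0,"dy":0,"dz":0.05,"rx":0,"ry":0,"rz":-4,"jaw":2},{"dx":0,"dy":0,"dz":0.08,"rx":0,"ry":0,"rz":-5,"jaw":7},{"dx":0,"dy":0,"dz":0.08,"rx":0,"ry":0,"rz":-5,"jaw":7},{"dx":0,"dy":0,"dz":0.08,"rx":0,"ry":0,"rz":-5,"jaw":7},{"dx":0,"dy":0,"dz":0.08,"rx":0,"ry":0,"rz":-5,"jaw":7},{"dx":0,"dy":0,"dz":0.08,"rx":0,"ry":0,"rz":5,"jaw":7},{"dx":0,"dy":0,"dz":0.08,"rx":0,"ry":0,"rz":15,"jaw":7},{"dx":0,"dy":0,"dz":0.08,"rx":0,"ry":0,"rz":25,"jaw":7},{"dx":0,"dy":0,"dz":0.08,"rx":0,"ry":0,"rz":35,"jaw":7},{"dx":0,"dy":0,"dz":0.08,"rx":0,"ry":0,"rz":45,"jaw":7}]'; python3 st.py;  python3 -m handwheel '[{"dx":0,"dy":0,"dz":0,"rx":0,"ry":0,"rz":10,"jaw":7},{"dx":0,"dy":0,"dz":0,"rx":0,"ry":0,"rz":20,"jaw":7},{"dx":0,"dy":0,"dz":0,"rx":0,"ry":0,"rz":30,"jaw":7},{"dx":0,"dy":0,"dz":0,"rx":0,"ry":0,"rz":40,"jaw":7},{"dx":0,"dy":0,"dz":0,"rx":0,"ry":0,"rz":40,"jaw":7},{"dx":0,"dy":0,"dz":0,"rx":0,"ry":0,"rz":40,"jaw":2},{"dx":0,"dy":0,"dz":0,"rx":0,"ry":0,"rz":40,"jaw":2},{"dx":0,"dy":0,"dz":0,"rx":0,"ry":0,"rz":40,"jaw":2},{"dx":0,"dy":0,"dz":0,"rx":0,"ry":0,"rz":40,"jaw":2},{"dx":0,"dy":0,"dz":0,"rx":0,"ry":0,"rz":40,"jaw":2}]'; python3 st.py
```

```text
time_s: 16.2
tool_pos: [476.1, 38.3, 108.1]
orientation: [0.033, 0.999, -0.0, -0.0]
ft_force: [0.5, 0.5, -0.9]
gripper_width: 70.2
grip_force: 0.0
T [0.05  0.024 0.064] F [ 0.5  0.5 -0.9] pos [476.1  38.3 108.1] yaw 86.3 j6 -1.474
time_s: 17.45
tool_pos: [476.1, 38.3, 108.1]
orientation: [-0.308, 0.951, 0.0, -0.0]
ft_force: [-0.2, 0.8, 0.8]
gripper_width: 25.9
grip_force: 30.0
T [0.141 0.135 0.016] F [-0.2  0.8  0.8] pos [476.1  38.3 108.1] yaw 125.9 j6 -2.166
```

```bash
python3 -m handwheel '[{"dx":0,"dy":0,"dz":-0.05,"rx":0,"ry":0,"rz":-4,"jaw":2},{"dx":0,"dy":0,"dz":-0.06,"rx":0,"ry":0,"rz":-12,"jaw":2},{"dx":0,"dy":0,"dz":-0.06,"rx":0,"ry":0,"rz":-20,"jaw":2},{"dx":0,"dy":0,"dz":-0.07,"rx":0,"ry":0,"rz":-30,"jaw":2},{"dx":0,"dy":0,"dz":-0.08,"rx":0,"ry":0,"rz":-40,"jaw":2},{"dx":0,"dy":0,"dz":-0.09,"rx":0,"ry":0,"rz":-50,"jaw":2},{"dx":0,"dy":0,"dz":-0.1,"rx":0,"ry":0,"rz":-60,"jaw":2},{"dx":0,"dy":0,"dz":-0.11,"rx":0,"ry":0,"rz":-70,"jaw":2},{"dx":0,"dy":0,"dz":-0.12,"rx":0,"ry":0,"rz":-80,"jaw":2},{"dx":0,"dy":0,"dz":-0.12,"rx":0,"ry":0,"rz":-90,"jaw":2}]'; python3 st.py;  python3 -m handwheel '[{"dx":0,"dy":0,"dz":-0.01,"rx":0,"ry":0,"rz":-10,"jaw":2},{"dx":0,"dy":0,"dz":-0.01,"rx":0,"ry":0,"rz":-20,"jaw":2},{"dx":0,"dy":0,"dz":-0.02,"rx":0,"ry":0,"rz":-30,"jaw":2},{"dx":0,"dy":0,"dz":-0.03,"rx":0,"ry":0,"rz":-40,"jaw":2},{"dx":0,"dy":0,"dz":-0.04,"rx":0,"ry":0,"rz":-47,"jaw":2},{"dx":0,"dy":0,"dz":-0.04,"rx":0,"ry":0,"rz":-50,"jaw":2},{"dx":0,"dy":0,"dz":-0.04,"rx":0,"ry":0,"rz":-50,"jaw":2}]'; python3 st.py
```

```text
time_s: 18.7
tool_pos: [476.3, 38.4, 107.3]
orientation: [0.457, 0.889, 0.0, 0.0]
ft_force: [-1.3, 0.9, 7.4]
gripper_width: 25.7
grip_force: 30.0
T [0.239 0.462 0.186] F [-1.3  0.9  7.4] pos [476.3  38.4 107.3] yaw 35.6 j6 -0.59
time_s: 19.58
tool_pos: [476.3, 38.5, 106.9]
orientation: [0.789, 0.615, 0.0, 0.0]
ft_force: [-2.7, 2.1, 6.4]
gripper_width: 25.9
grip_force: 30.0
T [0.43  0.424 0.309] F [-2.7  2.1  6.4] pos [476.3  38.5 106.9] yaw -14.1 j6 0.278
```

```bash
cat > chk.py <<'E'
from station import manip;import sys
s=manip.observe();t=s['ft_torque'][2];print('Tz',round(float(t),3),'j6',round(float(s['q'][5]),3));sys.exit(t>0.38)
E
python3 -m handwheel '[{"dx":0,"dy":0,"dz":-0.01,"rx":0,"ry":0,"rz":-7,"jaw":2},{"dx":0,"dy":0,"dz":-0.01,"rx":0,"ry":0,"rz":-14,"jaw":2},{"dx":0,"dy":0,"dz":-0.02,"rx":0,"ry":0,"rz":-20,"jaw":2},{"dx":0,"dy":0,"dz":-0.02,"rx":0,"ry":0,"rz":-20,"jaw":2}]' >/dev/null; python3 chk.py && python3 -m handwheel '[{"dx":0,"dy":0,"dz":0,"rx":0,"ry":0,"rz":-3,"jaw":2},{"dx":0,"dy":0,"dz":0,"rx":0,"ry":0,"rz":-5,"jaw":2},{"dx":0,"dy":0,"dz":0,"rx":0,"ry":0,"rz":-5,"jaw":2}]' >/dev/null && python3 chk.py && python3 -m handwheel '[{"dx":0,"dy":0,"dz":-0.01,"rx":0,"ry":0,"rz":-3,"jaw":2},{"dx":0,"dy":0,"dz":-0.01,"rx":0,"ry":0,"rz":-5,"jaw":2},{"dx":0,"dy":0,"dz":-0.01,"rx":0,"ry":0,"rz":-5,"jaw":2}]' >/dev/null && python3 chk.py && python3 -m handwheel '[{"dx":0,"dy":0,"dz":0,"rx":0,"ry":0,"rz":-3,"jaw":2},{"dx":0,"dy":0,"dz":0,"rx":0,"ry":0,"rz":-5,"jaw":2},{"dx":0,"dy":0,"dz":0,"rx":0,"ry":0,"rz":-5,"jaw":2}]' >/dev/null && python3 chk.py; python3 st.py
```

```text
Tz 0.218 j6 0.628
T [0.533 0.424 0.218] F [-2.   2.2  6.9] pos [476.4  38.5 106.7] yaw -34.2 j6 0.628False
```

```bash
sed -i 's/sys.exit(t>0.38)/sys.exit(int(t>0.36))/' chk.py
python3 -m handwheel '[{"dx":0,"dy":0,"dz":0,"rx":0,"ry":0,"rz":-3,"jaw":2},{"dx":0,"dy":0,"dz":0,"rx":0,"ry":0,"rz":-5,"jaw":2},{"dx":0,"dy":0,"dz":0,"rx":0,"ry":0,"rz":-5,"jaw":2}]' >/dev/null && python3 chk.py && python3 -m handwheel '[{"dx":0,"dy":0,"dz":-0.01,"rx":0,"ry":0,"rz":-3,"jaw":2},{"dx":0,"dy":0,"dz":-0.01,"rx":0,"ry":0,"rz":-5,"jaw":2},{"dx":0,"dy":0,"dz":-0.01,"rx":0,"ry":0,"rz":-5,"jaw":2}]' >/dev/null && python3 chk.py && python3 -m handwheel '[{"dx":0,"dy":0,"dz":0,"rx":0,"ry":0,"rz":-3,"jaw":2},{"dx":0,"dy":0,"dz":0,"rx":0,"ry":0,"rz":-5,"jaw":2},{"dx":0,"dy":0,"dz":0,"rx":0,"ry":0,"rz":-5,"jaw":2}]' >/dev/null && python3 chk.py && python3 -m handwheel '[{"dx":0,"dy":0,"dz":-0.01,"rx":0,"ry":0,"rz":-3,"jaw":2},{"dx":0,"dy":0,"dz":-0.01,"rx":0,"ry":0,"rz":-5,"jaw":2},{"dx":0,"dy":0,"dz":-0.01,"rx":0,"ry":0,"rz":-5,"jaw":2}]' >/dev/null && python3 chk.py; python3 st.py
```

```text
Tz 0.293 j6 0.714
Tz 0.281 j6 0.802
Tz 0.234 j6 0.889
Tz 0.255 j6 0.976
T [0.541 0.486 0.255] F [-2.1  1.6  7.8] pos [476.5  38.5 106.6] yaw -54.1 j6 0.976
```

```bash

python3 -m handwheel '[{"dx":0,"dy":0,"dz":0,"rx":0,"ry":0,"rz":-3,"jaw":2},{"dx":0,"dy":0,"dz":0,"rx":0,"ry":0,"rz":-5,"jaw":2},{"dx":0,"dy":0,"dz":0,"rx":0,"ry":0,"rz":-5,"jaw":2}]' >/dev/null && python3 chk.py && python3 -m handwheel '[{"dx":0,"dy":0,"dz":-0.01,"rx":0,"ry":0,"rz":-3,"jaw":2},{"dx":0,"dy":0,"dz":-0.01,"rx":0,"ry":0,"rz":-5,"jaw":2},{"dx":0,"dy":0,"dz":-0.01,"rx":0,"ry":0,"rz":-5,"jaw":2}]' >/dev/null && python3 chk.py && python3 -m handwheel '[{"dx":0,"dy":0,"dz":0,"rx":0,"ry":0,"rz":-3,"jaw":2},{"dx":0,"dy":0,"dz":0,"rx":0,"ry":0,"rz":-5,"jaw":2},{"dx":0,"dy":0,"dz":0,"rx":0,"ry":0,"rz":-5,"jaw":2}]' >/dev/null && python3 chk.py && python3 -m handwheel '[{"dx":0,"dy":0,"dz":-0.01,"rx":0,"ry":0,"rz":-3,"jaw":2},{"dx":0,"dy":0,"dz":-0.01,"rx":0,"ry":0,"rz":-5,"jaw":2},{"dx":0,"dy":0,"dz":-0.01,"rx":0,"ry":0,"rz":-5,"jaw":2}]' >/dev/null && python3 chk.py; python3 st.py
```

```text
Tz 0.258 j6 1.063
Tz 0.256 j6 1.15
Tz 0.246 j6 1.238
Tz 0.354 j6 1.325
T [0.626 0.564 0.354] F [-1.1  2.4  8.5] pos [476.4  38.5 106.4] yaw -74.1 j6 1.325
```

```bash

python3 -m handwheel '[{"dx":0,"dy":0,"dz":0,"rx":0,"ry":0,"rz":-1.5,"jaw":2},{"dx":0,"dy":0,"dz":0,"rx":0,"ry":0,"rz":-2.5,"jaw":2},{"dx":0,"dy":0,"dz":0,"rx":0,"ry":0,"rz":-2.5,"jaw":2}]'; python3 st.py
```

```text
time_s: 23.45
tool_pos: [476.4, 38.5, 106.4]
orientation: [0.993, 0.117, 0.0, -0.0]
ft_force: [-3.5, 3.0, 9.5]
gripper_width: 26.0
grip_force: 30.0
T [0.631 0.58  0.411] F [-3.5  3.   9.5] pos [476.4  38.5 106.4] yaw -76.6 j6 1.368
```

```bash

python3 -m handwheel '[{"dx":0,"dy":0,"dz":0,"rx":0,"ry":0,"rz":-1.2,"jaw":2},{"dx":0,"dy":0,"dz":0,"rx":0,"ry":0,"rz":-2,"jaw":2},{"dx":0,"dy":0,"dz":0,"rx":0,"ry":0,"rz":-2,"jaw":2}]'>/dev/null; python3 st.py
python3 -m handwheel '[{"dx":0,"dy":0,"dz":0,"rx":0,"ry":0,"rz":0,"jaw":2}]'>/dev/null; python3 st.py
python3 -m handwheel '[{"dx":0,"dy":0,"dz":0,"rx":0,"ry":0,"rz":0,"jaw":2}]'>/dev/null; python3 st.py
```

```text
T [0.585 0.629 0.457] F [-1.6  2.5  9.3] pos [476.4  38.5 106.4] yaw -78.6 j6 1.403
T [0.595 0.641 0.474] F [-3.3  1.5  9.6] pos [476.4  38.5 106.4] yaw -78.6 j6 1.403
T [0.523 0.61  0.477] F [-2.4  2.8  9.9] pos [476.4  38.5 106.4] yaw -78.6 j6 1.403
```

```bash

python3 -m handwheel '[{"dx":0,"dy":0,"dz":0,"rx":0,"ry":0,"rz":-1,"jaw":2},{"dx":0,"dy":0,"dz":0,"rx":0,"ry":0,"rz":-1,"jaw":2},{"dx":0,"dy":0,"dz":0,"rx":0,"ry":0,"rz":-1,"jaw":2}]'>/dev/null; python3 st.py
python3 -m handwheel '[{"dx":0,"dy":0,"dz":0.01,"rx":0,"ry":0,"rz":4,"jaw":2},{"dx":0,"dy":0,"dz":0.03,"rx":0,"ry":0,"rz":8,"jaw":2},{"dx":0,"dy":0,"dz":0.04,"rx":0,"ry":0,"rz":11,"jaw":2},{"dx":0,"dy":0,"dz":0.04,"rx":0,"ry":0,"rz":11,"jaw":2}]'; python3 st.py
```

```text
T [0.589 0.611 0.48 ] F [-2.3  2.1 10.1] pos [476.3  38.5 106.4] yaw -79.6 j6 1.42
time_s: 24.95
tool_pos: [476.2, 38.5, 106.5]
orientation: [0.983, 0.186, 0.0, -0.0]
ft_force: [-1.1, 3.5, 5.0]
gripper_width: 25.6
grip_force: 30.0
T [0.608 0.342 0.155] F [-1.1  3.5  5. ] pos [476.2  38.5 106.5] yaw -68.6 j6 1.229
```

Snugged at about 0.48 N m and eased off. Now release and retreat.

```bash

python3 -m handwheel '[{"dx":0,"dy":0,"dz":0.04,"rx":0,"ry":0,"rz":1,"jaw":7},{"dx":0,"dy":0,"dz":0.04,"rx":0,"ry":0,"rz":1,"jaw":7},{"dx":0,"dy":0,"dz":0.04,"rx":0,"ry":0,"rz":1,"jaw":7},{"dx":0,"dy":0,"dz":0.04,"rx":0,"ry":0,"rz":1,"jaw":7},{"dx":0,"dy":0,"dz":0.04,"rx":0,"ry":0,"rz":1,"jaw":7},{"dx":0,"dy":0,"dz":3,"rx":0,"ry":0,"rz":1,"jaw":7},{"dx":0,"dy":0,"dz":7,"rx":0,"ry":0,"rz":1,"jaw":7},{"dx":0,"dy":0,"dz":10,"rx":0,"ry":0,"rz":1,"jaw":7},{"dx":0,"dy":0,"dz":10,"rx":0,"ry":0,"rz":1,"jaw":7}]'; python3 st.py; python3 wl.py w5; python3 - <<'E'
import cv2
cv2.imwrite('pics/w5c.png',cv2.resize(cv2.imread('pics/w5.png')[90:290,150:410],None,fx=2.5,fy=2.5))
E
```

```text
time_s: 26.08
tool_pos: [477.3, 38.3, 208.4]
orientation: [0.981, 0.194, 0.002, 0.0]
ft_force: [0.2, 0.5, -0.4]
gripper_width: 70.0
grip_force: 0.0
T [-0.132  0.161 -0.   ] F [ 0.2  0.5 -0.4] pos [477.3  38.3 208.4] yaw -67.6 j6 1.211
[[0.38, -0.89, -0.24, 546.11], [-0.92, -0.37, -0.1, 66.85], [0.0, 0.26, -0.96, 361.93], [0.0, 0.0, 0.0, 1.0]] [[290.5, 0.0, 281.3], [0.0, 290.5, 209.7], [0.0, 0.0, 1.0]]
tap_key [279.7 203.7] 0.81 z0 [461.1  33.4   0. ] z46 [471.9  37.7  46. ] z62 [475.6  39.1  62. ]
key_head [275.9 218.1] 0.6 z0 [441.3  30.6   0. ] z46 [454.6  35.2  46. ] z62 [459.2  36.8  62. ]
stand [283.8 191.7] 0.93 z0 [477.6  34.6   0. ] z46 [486.3  38.7  46. ] z62 [489.3  40.1  62. ]
vial [176.2 225.5] 0.94 z0 [382.1 147.6   0. ] z46 [403.  137.4  46. ] z62 [410.2 133.8  62. ]
[0.031 0.062 2.19  0.    0.891 1.211] [475.6  38.3 205.4]
```

View pics/w5c.png

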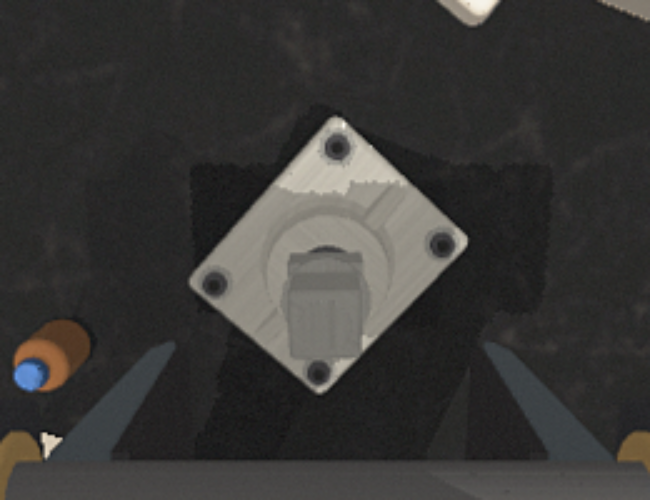

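The key stands upright on the tap (crop about (325,300)), its base on the axis near (475.6, 39.1). The gripper is clear and the vial hasn't moved.

```bash
python3 -c "
from station import manip;print(manip.close_job())"
```

```text
the job is handed in; nothing more can be done
None
```

The job is handed in, with no verdict returned: I seated the key on the tap, turned it in about half a turn, backed it off about a quarter turn, ran it to the bottom, snugged it at about 0.48 N m, then let go, leaving the key standing upright on the tap.

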